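# Charge the lantern and snap its cap home

### The arm

A 6-joint arm with a two-finger parallel gripper is mounted at the origin on the work surface. World frame = base frame: x ahead of the robot, y to its left, z up, the work surface at z = 0. Lengths are in m, angles in rad, forces in N, time in s.
With the tool pointing down it reaches from about 0.4 to 0.825 m from the base axis. Payload 7 kg.
Tool frame: the origin (TCP) lies midway between the tips of the shut fingers; the grasp point (between the pads) lies 19 mm behind it; z points along the fingers, y is the line along which they close (so a half turn about z gives the same grasp; the last joint's range is limited). The gripper opens to 88 mm and grips with 3 to 60 N. Pads are 19 mm wide; open, the fingers measure 130 mm over their backs; the gripper's body (78 mm by 193 mm) begins 47 mm behind the grasp point.
Start: joints at [-1.008, 0.359, 0.012, 0, -1.224, -0.288], TCP at [0.183, -0.65, 0.227] pointing down, gripper open.
Joint ranges: [-3.07, 3.07], [-1.43, 2.12], [-1.02, 1.25], [-3.03, 1.67], [-3.05, -0], [-3.03, 3.03]. Speed limits (rad/s): [2.39, 2.39, 3.01, 3.14, 3.14, 3.14].

### API

Orientations are given as [roll, pitch, yaw] about the fixed x, y, z axes, in that order (R = Rz(yaw) Ry(pitch) Rx(roll)).
In Python, from station import get_state, grab_frame, calibration, job_done, boxes_of, regions_of, spot_point gives the robot as it stands. The module is installed in compiled form; this text tells all that it offers.
- The arm moves only by the tool arm_command, never from a script. Its argument "commands" is a list of rows, each an object of numbers: "tx", "ty", "tz": the shift along the tool's x, y, z each as a share of 25 cm, from -1 to 1; "twist": the turn about the tool's z as a share of 180 degrees, from -1 to 1. A call has exactly 8 rows; each row is the pose to reach, as a shift and turn from the pose commanded when the call began, along the tool's axes at that moment, turning the shorter way round; what a row does not reach only later rows make up. A row lasts 1/12 s, in which the tool goes at most 41.7 mm and 7.16 degrees, less where a joint would pass 70% of its speed; a pose out of reach is approached as far as the arm can. A call with a number of a shift or a turn outside -1 to 1 is refused whole. A call with a gripper value outside its range is refused whole. "claw" is the opening, from 0 (shut) to 1 (fully open), set as the call begins (left out, the last holds). The fingers move at their own pace and stop on an object; "grip_force" is the grip in N (left out, the last holds). Time passes only in rows, so rows that repeat a pose let the fingers close, or fill a call up. It gives the time, the measured TCP pose, the force, the opening and the grip force at its end, in the units of the state.
- get_state(): the state, without advancing time (a new reading comes with each control period).
- grab_frame(name): name is "side" or "top"; returns the picture (480x640x3 uint8, red, green, blue); there is no depth.
- calibration(name): a dict with "camera_matrix" (3x3 intrinsics, pixels), "extrinsics" (4x4, takes a point from camera to world coordinates). Camera axes: x right, y down, z forward; pixel columns grow to the right and rows downward; lengths in m; the calibration is good to about 2 mm. A picture is of the moment at which its call begins. calibration takes no time and is no camera call.
- job_done(): hands the job in; it is judged then, once.
Trained networks look in the newest picture that a camera, given by its name, has taken for a name from the list of things; names that differ only in an ending like _2 or _b are one class to them, and where a whole thing is asked for, a point or a joint stands for the part that bears it (a point fixed in the world has none). Each returns a list of dicts, best first, with "score" (0 to 1); they miss things now and then, are a little off and sometimes report something else, mostly with a low value. They report only what shows in the picture. A call takes as long as a camera call.
- boxes_of(query, camera): "rect" ([left, top, right, bottom] in pixels, round what is visible of it).
- regions_of(query, camera): "region" (480x640 bool, what is visible of it) and "rect" ([left, top, right, bottom] in pixels, round what is visible of it).
- spot_point(query, camera): "uv" ([column, row] in pixels: a listed point, or the origin of a listed thing).
The state is a dict: "t": time; "q": joint angles; "qd": joint speeds; "joint_efforts": joint torques, N m; "eef_pos": TCP position; "ee_rot": TCP orientation; "force": force on the tool from outside, world axes, zero at the start; "moment": the same for the moment, N m; "width": finger opening in m; "gripper_force": force on a finger pad.
Only numpy, scipy, OpenCV 4.12 (cv2) and the standard library are available. Lean on these libraries where they do the work, as an engineer would, in place of code of your own. Each camera call takes 0.05 s, during which the arm holds its last target. There are 200 camera calls.

### The job

Get the lantern ready for the power cut: pull its sprung charging lever all the way towards its front, then ease it slowly back home without letting it fly. After that, snap the white cap with the red knob onto the lantern's steel stud, keep pressing after the click until the cap is fully home with the orange sealing ring squeezed flat, and finish still pressing it down like that, not letting go. Leave the other things on the table undisturbed and do not tip the cap over.

Things in the scene. Friction and masses are not known exactly. Their poses are not given: they have to be found in the camera images.
- lantern: Wind-up lantern, fixed to the table: blue base 120 x 220 x 45 mm (x, y, z) with a round glass lamp tower (80 mm wide at its black top plate, top at height 100 mm) on its +y half and a lever on its -y half. Origin: centre of the underside; z up, its front faces its own -x. Its small steel toggle switch plays no part
- lever (a joint): Charging lever, rad: 0 = home (leaning 0.4 rad from upright towards the lantern's +x), grows as it is pulled over towards the lantern's -x (front); stop at 0.9 (leaning 0.5 rad to -x). A spring pulls it home: about 1 N at the handle at home, 8 N at full stroke; let go, it flies back
- lever_hinge (a point): Hinge of the lever, 55 mm above the table; the hinge axis runs along the lantern's y axis; this point lies in the plane of the rod
- lever_grip (a point): Middle of the lever's red handle bar, 16 mm thick and 60 mm long, which lies level along the lantern's y axis, 100 mm from the hinge axis; about 147 mm above the table at home. The bar stands out to the -y side from the end of the lever's 10 mm thick steel rod; this point lies 42 mm from the rod in -y. It can be pinched from above with the fingers on its +x and -x sides
- stud_foot (a point): Foot of the steel stud, at the middle of the lamp tower's black top plate, 100 mm above the table; z up. The stud rises 28 mm from here, 20 mm thick with a tapered tip (10 mm wide at the very top), and has four sprung brass catch balls around it, 13 mm above its foot, that stick out 4 mm. The cap sits fully home when its underside is on this plate
- seal_ring (a joint): Squeeze of the orange sealing ring (64 mm wide) round the stud's foot, m: 0 = free, its top 4 mm above the plate; 0.004 = squeezed flush with the plate. Sprung: 1 N to start, 11 N to go flat
- stud_tip (a point): Middle of the stud's flat tip, 28 mm above its foot. Going down the stud, the cap's lip meets the catch balls when its underside is about 18 mm above the plate; about 10 to 14 N pushes it past them, then the force drops (click) at 13 to 8 mm and the cap drops on to the sealing ring at 3 to 4 mm; about 11 N takes it home
- cap: White round cap, loose: 56 mm wide and 36 mm tall with an upright red knob on top, 26 mm wide and 24 mm tall (60 mm in all), 55 to 115 g. Hollow below: hole of 24 mm in the underside, 5 mm thick lip, then a wider hollow 31 mm deep in all. Origin: centre of the underside; z up. Starts upright on one of the two coasters.
- coaster_a: Round plastic coaster, black with green middle, 96 mm wide, 5 mm thick, fixed; origin centre of underside
- coaster_b: A second coaster like the first
- top: Bystander: wooden spinning top, 56 mm wide, 55 mm tall, standing tip up on the coaster without the cap; origin centre of underside
- candy_bowl: Bystander: glass candy bowl with brass twist cap, 122 mm wide, 81 mm tall; origin centre of underside
- ashtray: Bystander: green ceramic ashtray, 110 mm wide, 32 mm tall; origin centre of underside
- remote: Bystander: black remote control, 45 x 160 x 18 mm (x, y, z); origin centre of underside
- tea_glass: Bystander: amber tea glass, 60 mm wide, 85 mm tall; origin centre of underside

How it is judged:
By the outcome, as a careful person would: the job done as asked, in the order asked, and still so for the second after the job is handed in, while the arm keeps its last pose, push and grip.
It also fails if it takes over 72 s, if anything falls off the work surface, if the arm or the gripper's body presses on something with over 40 N, if the wrist force passes 120 N, or if a joint passes its speed limit or range.

## Working session

There is one attempt and no reset: what is moved stays moved. The work goes in short steps, Python scripts to look and compute and a tool call to move; the robot and the scene stay as the last step left them, time stands still between calls to the robot, and variables do not carry over. Pictures are saved under pics/ and viewed, at most 10 in all, crops included, and the job is handed in when it is done.

Besides the shell and the picture viewer there is one more tool, called after ">>>" as name([rows], argument=value, ...), one row to a line, values as JSON. arm_command: Moves the arm, as the interface text tells. Shift numbers are shares of 25 cm and turn numbers shares of 180 degrees, none past 1 either way. Its arguments: {"type":"object","properties":{"commands":{"type":"array"},"claw":{"type":"number"},"grip_force":{"type":"number"}},"required":["commands"]}

```bash
mkdir -p pics
cat > h.py <<'E'
import numpy as np, cv2
from station import *
def ray(cam,uv):
    c=calibration(cam);K=np.array(c["camera_matrix"]);T=np.array(c["extrinsics"])
    d=T[:3,:3]@np.linalg.solve(K,[uv[0],uv[1],1.]);return T[:3,3],d/np.linalg.norm(d)
def atz(cam,uv,z):
    o,d=ray(cam,uv);return o+d*(z-o[2])/d[2]
def tri(u1,u2):
    A=0;b=0;L=[]
    for c,u in(("side",u1),("top",u2)):
        o,d=ray(c,u);P=np.eye(3)-np.outer(d,d);A=A+P;b=b+P@o;L.append((P,o))
    x=np.linalg.solve(A,b);return x,[np.linalg.norm(P@(x-o)) for P,o in L]
def proj(cam,X):
    c=calibration(cam);K=np.array(c["camera_matrix"]);T=np.linalg.inv(np.array(c["extrinsics"]))
    p=K@(T[:3,:3]@np.array(X)+T[:3,3]);return p[:2]/p[2]
E
python3 - <<'E'
from h import *
np.set_printoptions(precision=3,suppress=True)
s=get_state();print(s["t"],s["eef_pos"],s["ee_rot"],s["width"])
for n in("side","top"):
    cv2.imwrite(f"pics/{n}0.png",grab_frame(n)[:,:,::-1]);print(n,np.array(calibration(n)["extrinsics"])[:3,3])
Z=dict(lever_hinge=.055,lever_grip=.147,stud_foot=.1,stud_tip=.128,cap=.005,lantern=0,coaster_a=0,top=.005,candy_bowl=0,ashtray=0,remote=0,tea_glass=0)
for q,z in Z.items():
    r=[]
    for n in("side","top"):
        l=spot_point(q,n)
        for d in l[:2]:print(q,n,round(d["score"],2),np.round(d["uv"],1),atz(n,d["uv"],z))
        r.append(l[0]["uv"] if l else None)
    if r[0] is not None and r[1] is not None:print("   tri",*tri(*r))
E
```

```text
0.0 [ 0.183 -0.649  0.226] [ 3.14  -0.    -2.867] 0.0875265105664414
side [0.131 0.731 0.733]
top [0.496 0.037 1.098]
lever_hinge side 0.93 [363.2 242.9] [ 0.525 -0.048  0.055]
lever_hinge top 0.9 [362.8 267.1] [ 0.522 -0.041  0.055]
   tri [ 0.522 -0.04   0.062] [np.float64(1.4065215455731844e-05), np.float64(1.4065215455605144e-05)]
lever_grip side 0.58 [356.7 198.2] [ 0.574 -0.086  0.147]
stud_foot side 0.56 [353.5 255.9] [0.493 0.057 0.1  ]
stud_foot side 0.19 [353.  270.4] [0.469 0.099 0.1  ]
stud_foot top 0.77 [319.  276.2] [0.5   0.058 0.1  ]
stud_foot top 0.57 [212.2 272.8] [0.505 0.295 0.1  ]
   tri [0.497 0.057 0.099] [np.float64(0.0033335215724529742), np.float64(0.0033335215724529183)]
stud_tip side 0.72 [182.3 379.5] [0.536 0.504 0.128]
stud_tip side 0.59 [353.6 247.5] [0.492 0.062 0.128]
stud_tip top 0.82 [316.2 277.8] [0.496 0.064 0.128]
stud_tip top 0.42 [318.1 274.4] [0.503 0.06  0.128]
   tri [ 0.599  0.241 -0.123] [np.float64(0.19881898554116267), np.float64(0.19881898554116254)]
cap side 0.59 [280.3 364.6] [0.49  0.323 0.005]
cap side 0.59 [361.  245.2] [ 0.554 -0
[... 1210 characters left out ...]
283.8 361.5] [0.492 0.311 0.   ]
ashtray top 0.9 [449.9 190.1] [ 0.713 -0.256  0.   ]
ashtray top 0.66 [342.5 271.1] [0.513 0.004 0.   ]
   tri [ 0.711 -0.257  0.   ] [np.float64(0.0016845192615598397), np.float64(0.0016845192615599792)]
remote side 0.59 [269.3 241.5] [0.762 0.032 0.   ]
remote top 0.77 [332.5 169.9] [0.762 0.03  0.   ]
   tri [ 0.763  0.03  -0.001] [np.float64(0.0007847012850716946), np.float64(0.0007847012850719232)]
tea_glass side 0.73 [181.7 381.2] [0.62  0.459 0.   ]
tea_glass top 0.8 [157.5 220.3] [0.633 0.461 0.   ]
tea_glass top 0.23 [382.  240.5] [ 0.588 -0.091  0.   ]
   tri [ 0.629  0.459 -0.006] [np.float64(0.005745209022223856), np.float64(0.005745209022223867)]
```

View pics/side0.png

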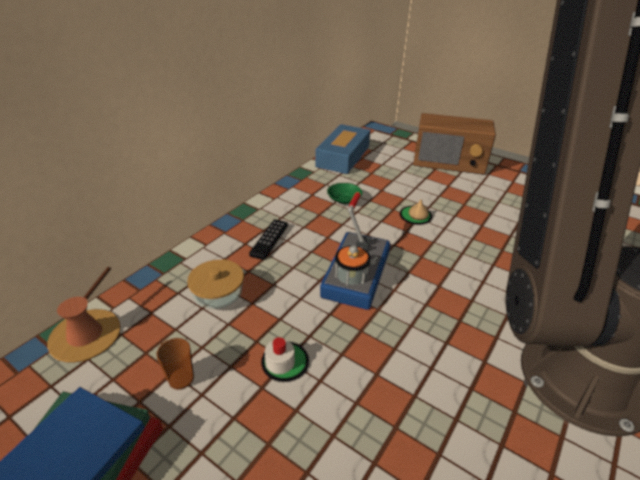

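View pics/top0.png

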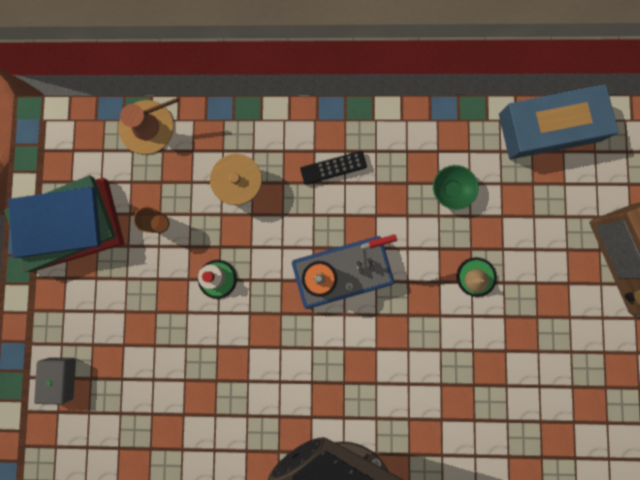

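The side view shows the lantern at about (355,270), the lever's red handle at (355,200), the cap at (280,357) on the near coaster and the top at (418,210). In the top view the lantern is at (342,272) and turned a little, with the handle at (382,241) and the cap's knob at (208,277). I'll refine these with colour segmentation.

Run:
```python
from h import *
np.set_printoptions(precision=4,suppress=True)
I={n:cv2.imread(f"pics/{n}0.png") for n in("side","top")}
H={n:cv2.cvtColor(I[n],cv2.COLOR_BGR2HSV) for n in I}
def mask(n,lo,hi,box):
    m=np.zeros(H[n].shape[:2],np.uint8);x0,y0,x1,y1=box
    m[y0:y1,x0:x1]=cv2.inRange(H[n],np.array(lo),np.array(hi))[y0:y1,x0:x1];return m
def red(n,box):return mask(n,(0,170,80),(6,255,255),box)|mask(n,(172,170,80),(180,255,255),box)
def pts(m):
    k,l,s,c=cv2.connectedComponentsWithStats(m);j=1+s[1:,4].argmax();return np.argwhere(l==j)[:,::-1].astype(np.float32)
b=pts(mask("top",(100,80,40),(125,255,255),(280,220,410,320)))
bx=cv2.boxPoints(cv2.minAreaRect(b));W=np.array([atz("top",u,.045) for u in bx]);print("base",bx,W,W.mean(0),[np.linalg.norm(W[i]-W[i-1]) for i in range(4)])
ht=pts(red("top",(355,225,405,255)));hs=pts(red("side",(340,185,370,215)))
kt=pts(red("top",(195,260,220,290)));ks=pts(red("side",(268,330,292,360)))
for nm,p in(("ht",ht),("hs",hs),("kt",kt),("ks",ks)):print(nm,len(p),p.mean(0),cv2.minAreaRect(p))
print("handle",tri(hs.mean(0),ht.mean(0)));
bt=cv2.boxPoints(cv2.minAreaRect(ht));print("handle box",[atz("top",u,.147)[:2] for u in bt])
print("knob",tri(ks.mean(0),kt.mean(0)),atz("top",kt.mean(0),.06))
o=pts(mask("top",(5,150,100),(18,255,255),(295,255,345,305)));so=pts(mask("side",(5,150,100),(18,255,255),(330,240,378,280)))
for n,p in(("top",o),("side",so)):
    e=cv2.minAreaRect(cv2.convexHull(p));print("ring",n,len(p),e,atz(n,e[0],.104))
cv2.imwrite("pics/c1.png",np.hstack([cv2.resize(I["top"][220:310,280:410],None,fx=3,fy=3),cv2.resize(I["side"][180:310,310:400],(270,390))[:270]]) if 0 else cv2.resize(I["top"][220:320,280:410],None,fx=6,fy=6))
```

```text
base [[290.6933 260.2702]
 [380.2844 234.8861]
 [393.9753 283.207 ]
 [304.3842 308.5911]] [[ 0.5362  0.126   0.045 ]
 [ 0.5973 -0.0821  0.045 ]
 [ 0.4857 -0.1134  0.045 ]
 [ 0.4251  0.0925  0.045 ]] [0.5111 0.0057 0.045 ] [np.float64(0.11599413818366308), np.float64(0.2168863863173978), np.float64(0.11590361568605533), np.float64(0.21465715065970534)]
ht 132 [382.0985 240.8485] ((382.58831787109375, 240.85296630859375), (5.3357834815979, 25.951313018798828), 75.96376037597656)
hs 64 [354.8906 198.8594] ((354.8000183105469, 198.4000244140625), (5.366563320159912, 12.521980285644531), 26.56505012512207)
kt 68 [207.5 276.5] ((207.5, 276.5), (7.0, 9.0), 90.0)
ks 152 [278.8553 345.4934] ((279.0, 345.5), (15.0, 10.0), 90.0)
handle (array([ 0.5739, -0.0743,  0.1514]), [np.float64(0.0008082564677060527), np.float64(0.0008082564677061558)])
handle box [array([ 0.5735, -0.0477]), array([ 0.5872, -0.1005]), array([ 0.5764, -0.1031]), array([ 0.5626, -0.0504])]
knob (array([0.4963, 0.3179, 0.0528]), [np.float64(0.0001460151820059442), np.float64(0.00014601518200605914)]) [0.4964 0.316  0.06  ]
ring top 606 ((319.0000305175781, 278.5000305175781), (28.991378784179688, 28.991378784179688), 45.0) [0.4947 0.0582 0.104 ]
ring side 389 ((352.5, 256.5), (19.0, 29.0), 90.0) [0.4914 0.0641 0.104 ]
```

View pics/c1.png

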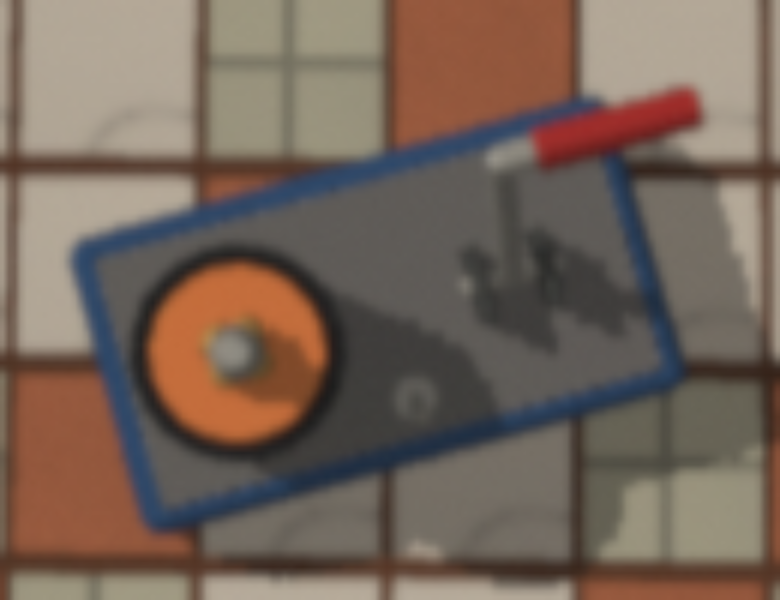

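The crop shows the base's long edge running from (75,245) to (600,100), about 16° in the picture. The handle starts at (540,145) and ends at (700,105), the rod end is at (505,155) and the stud is at (235,352). This gives a lantern yaw of about 0.28, the grip at (0.574,-0.074,0.147) and the stud at (0.496,0.059), which matches the given sizes. Moving now.

>>> arm_command([
  {"tx": -0.09,"ty": 0.07,"twist": -0.03},
  {"tx": -0.18,"ty": 0.15,"twist": -0.06},
  {"tx": -0.27,"ty": 0.22,"twist": -0.09},
  {"tx": -0.36,"ty": 0.3,"twist": -0.125},
  {"tx": -0.45,"ty": 0.37,"twist": -0.16},
  {"tx": -0.54,"ty": 0.45,"twist": -0.19},
  {"tx": -0.63,"ty": 0.52,"twist": -0.22},
  {"tx": -0.72,"ty": 0.6,"twist": -0.25},
], claw=1, grip_force=30)

```text
invalid input
```

```bash
cat >> h.py <<'E'
from scipy.spatial.transform import Rotation as Ro
def need(pos,yaw):
    s=get_state();R=Ro.from_euler('xyz',s["ee_rot"]).as_matrix()
    d=R.T@(np.array(pos)-s["eef_pos"])/.25
    dy=(yaw-s["ee_rot"][2]+np.pi)%(2*np.pi)-np.pi
    print("t",round(s["t"],2),"pos",np.round(s["eef_pos"],4),"rpy",np.round(s["ee_rot"],4),"F",np.round(s["force"],1),"w",round(s["width"],4),"q",np.round(s["q"],2))
    print("  need txyz",np.round(d,3),"twist",round(-dy/np.pi,3))
E
python3 -c "
from h import *
need([.574,-.074,.21],-1.29)"
```

```text
t 1.3 pos [ 0.1831 -0.6497  0.2266] rpy [-3.1416 -0.     -2.8668] F [ 0.5 -0.2 -0.2] w 0.0877 q [-1.01  0.36  0.01  0.   -1.22 -0.29]
  need txyz [-2.13   1.792  0.066] twist -0.502
```

>>> arm_command([
  {"tx": -0.09,"ty": 0.07,"tz": 0,"twist": -0.03},
  {"tx": -0.18,"ty": 0.15,"tz": 0,"twist": -0.06},
  {"tx": -0.27,"ty": 0.22,"tz": 0,"twist": -0.09},
  {"tx": -0.36,"ty": 0.3,"tz": 0,"twist": -0.125},
  {"tx": -0.45,"ty": 0.37,"tz": 0,"twist": -0.16},
  {"tx": -0.54,"ty": 0.45,"tz": 0,"twist": -0.19},
  {"tx": -0.63,"ty": 0.52,"tz": 0,"twist": -0.22},
  {"tx": -0.72,"ty": 0.6,"tz": 0,"twist": -0.25},
], claw=1, grip_force=30)

```text
t: 1.97
eef_pos: [0.3164, -0.4554, 0.2267]
ee_rot: [-3.141, -0.0, -2.077]
force: [0.5, -0.8, 0.4]
width: 0.0875
gripper_force: 0.0
```

```bash
python3 -c "
from h import *
need([.574,-.074,.21],-1.29)"
```

```text
t 1.97 pos [ 0.3164 -0.4554  0.2267] rpy [-3.1411e+00 -2.0000e-04 -2.0768e+00] F [ 0.5 -0.8  0.4] w 0.0875 q [-0.61  0.16 -0.26  0.   -1.15  0.1 ]
  need txyz [-1.834 -0.162  0.067] twist -0.25
```

>>> arm_command([
  {"tx": -0.12,"ty": -0.01,"tz": 0,"twist": -0.03},
  {"tx": -0.24,"ty": -0.02,"tz": 0,"twist": -0.06},
  {"tx": -0.36,"ty": -0.03,"tz": 0,"twist": -0.09},
  {"tx": -0.48,"ty": -0.04,"tz": 0,"twist": -0.125},
  {"tx": -0.6,"ty": -0.05,"tz": 0,"twist": -0.16},
  {"tx": -0.72,"ty": -0.06,"tz": 0,"twist": -0.19},
  {"tx": -0.84,"ty": -0.07,"tz": 0,"twist": -0.22},
  {"tx": -0.96,"ty": -0.08,"tz": 0,"twist": -0.25},
])

```text
t: 2.63
eef_pos: [0.4511, -0.2555, 0.2269]
ee_rot: [-3.141, -0.0, -1.291]
force: [1.0, -0.6, 0.5]
width: 0.0877
gripper_force: 0.0
```

```bash
python3 -c "
from h import *
need([.574,-.074,.21],-1.29)"
```

```text
t 2.63 pos [ 0.4511 -0.2555  0.2269] rpy [-3.1409e+00 -3.0000e-04 -1.2912e+00] F [ 1.  -0.6  0.5] w 0.0877 q [-0.14  0.1  -0.33  0.   -1.14  0.42]
  need txyz [-0.562 -0.673  0.068] twist -0.0
```

>>> arm_command([
  {"tx": -0.08,"ty": -0.09,"tz": 0,"twist": 0},
  {"tx": -0.16,"ty": -0.19,"tz": 0,"twist": 0},
  {"tx": -0.24,"ty": -0.29,"tz": 0,"twist": 0},
  {"tx": -0.32,"ty": -0.38,"tz": 0.02,"twist": 0},
  {"tx": -0.4,"ty": -0.48,"tz": 0.04,"twist": 0},
  {"tx": -0.48,"ty": -0.58,"tz": 0.06,"twist": 0},
  {"tx": -0.56,"ty": -0.67,"tz": 0.07,"twist": 0},
  {"tx": -0.56,"ty": -0.67,"tz": 0.07,"twist": 0},
])

```text
t: 3.3
eef_pos: [0.576, -0.0731, 0.2081]
ee_rot: [3.141, 0.0, -1.293]
force: [-0.5, -1.0, 0.8]
width: 0.0878
gripper_force: 0.0
```

```bash
python3 -c "
from h import *
need([.574,-.074,.128],-1.29)
import numpy as np
a=grab_frame('side')[130:290,270:450];b=grab_frame('top')[190:330,260:420]
cv2.imwrite('pics/c2.png',np.hstack([cv2.resize(a,(400,356)),cv2.resize(b,(400,356))])[:,:,::-1])"
```

```text
t 3.3 pos [ 0.576  -0.0731  0.2081] rpy [ 3.1415e+00  1.0000e-04 -1.2931e+00] F [-0.5 -1.   0.8] w 0.0878 q [ 0.21  0.22 -0.23 -0.   -1.12  0.07]
  need txyz [0.001 0.009 0.32 ] twist -0.001
```

View pics/c2.png

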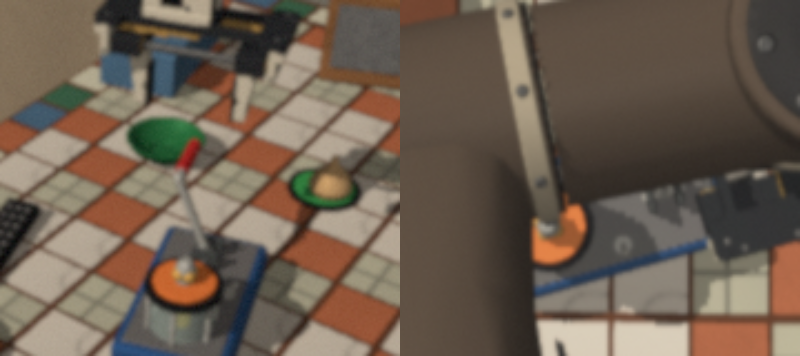

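The side crop (left half) shows the open fingers at (145,90) and (243,95), on either side of and above the red bar at (188,152). I'll descend and close.

>>> arm_command([
  {"tx": 0,"ty": 0.01,"tz": 0.06,"twist": 0},
  {"tx": 0,"ty": 0.01,"tz": 0.12,"twist": 0},
  {"tx": 0,"ty": 0.01,"tz": 0.18,"twist": 0},
  {"tx": 0,"ty": 0.01,"tz": 0.24,"twist": 0},
  {"tx": 0,"ty": 0.01,"tz": 0.29,"twist": 0},
  {"tx": 0,"ty": 0.01,"tz": 0.32,"twist": 0},
  {"tx": 0,"ty": 0.01,"tz": 0.32,"twist": 0},
  {"tx": 0,"ty": 0.01,"tz": 0.32,"twist": 0},
])

```text
t: 4.07
eef_pos: [0.5711, -0.0779, 0.1294]
ee_rot: [3.141, -0.0, -1.297]
force: [-0.2, -0.7, -0.4]
width: 0.0874
gripper_force: 0.0
```

>>> arm_command([
  {"tx": 0,"ty": 0,"tz": 0,"twist": 0},
  {"tx": 0,"ty": 0,"tz": 0,"twist": 0},
  {"tx": 0,"ty": 0,"tz": 0,"twist": 0},
  {"tx": 0,"ty": 0,"tz": 0,"twist": 0},
  {"tx": 0,"ty": 0,"tz": 0,"twist": 0},
  {"tx": 0,"ty": 0,"tz": 0,"twist": 0},
  {"tx": 0,"ty": 0,"tz": 0,"twist": 0},
  {"tx": 0,"ty": 0,"tz": 0,"twist": 0},
], claw=0, grip_force=30)

```text
t: 4.73
eef_pos: [0.5712, -0.0773, 0.1291]
ee_rot: [3.142, 0.0, -1.296]
force: [-0.1, 0.3, 0.2]
width: 0.04
gripper_force: 0.0
```

```bash
python3 -c "
from h import *
need([.574,-.074,.128],-1.29)
s=get_state();print(s['gripper_force'],s['moment'])"
```

```text
t 4.73 pos [ 0.5712 -0.0773  0.1291] rpy [ 3.1416  0.     -1.2959] F [-0.1  0.3  0.2] w 0.04 q [ 0.2   0.28 -0.34 -0.   -0.95  0.07]
  need txyz [-0.01  -0.014  0.004] twist -0.002
0.0 [0.01901734 0.18686821 0.00659726]
```

>>> arm_command([
  {"tx": 0,"ty": 0,"tz": 0,"twist": 0},
  {"tx": 0,"ty": 0,"tz": 0,"twist": 0},
  {"tx": 0,"ty": 0,"tz": 0,"twist": 0},
  {"tx": 0,"ty": 0,"tz": 0,"twist": 0},
  {"tx": 0,"ty": 0,"tz": 0,"twist": 0},
  {"tx": 0,"ty": 0,"tz": 0,"twist": 0},
  {"tx": 0,"ty": 0,"tz": 0,"twist": 0},
  {"tx": 0,"ty": 0,"tz": 0,"twist": 0},
])

```text
t: 5.4
eef_pos: [0.5723, -0.0772, 0.1298]
ee_rot: [-3.139, -0.001, -1.296]
force: [3.8, 1.4, 4.6]
width: 0.0153
gripper_force: 30.0
```

>>> arm_command([
  {"tx": 0,"ty": 0.023,"tz": -0.009,"twist": 0},
  {"tx": 0,"ty": 0.047,"tz": -0.016,"twist": 0},
  {"tx": 0,"ty": 0.071,"tz": -0.023,"twist": 0},
  {"tx": 0,"ty": 0.096,"tz": -0.027,"twist": 0},
  {"tx": 0,"ty": 0.121,"tz": -0.03,"twist": 0},
  {"tx": 0,"ty": 0.146,"tz": -0.032,"twist": 0},
  {"tx": 0,"ty": 0.171,"tz": -0.031,"twist": 0},
  {"tx": 0,"ty": 0.196,"tz": -0.03,"twist": 0},
])

```text
t: 6.07
eef_pos: [0.5276, -0.0902, 0.1386]
ee_rot: [-3.134, -0.002, -1.295]
force: [9.0, 1.8, 7.6]
width: 0.015
gripper_force: 30.0
```

```bash
python3 -c "
from h import *
need([.574,-.074,.128],-1.29)
s=get_state();print(s['gripper_force'],s['moment'])
for n in ('side','top'):
  grab_frame(n)
  for q in ('lever_grip','lever_hinge'): print(n,q,[(round(d['score'],2),np.round(d['uv'])) for d in spot_point(q,n)[:2]])
"
```

```text
t 6.07 pos [ 0.5276 -0.0902  0.1386] rpy [-3.1338e+00 -1.7000e-03 -1.2949e+00] F [9.  1.8 7.6] w 0.015 q [ 0.2   0.2  -0.42  0.   -0.94  0.08]
  need txyz [-0.012 -0.196  0.044] twist -0.002
29.979912042617798 [ 0.89781753 -3.46651908  0.02829959]
side lever_grip [(0.6, array([376., 202.]))]
side lever_hinge [(0.94, array([363., 244.]))]
top lever_grip []
top lever_hinge []
```

>>> arm_command([
  {"tx": 0,"ty": 0.025,"tz": -0.003,"twist": 0},
  {"tx": 0,"ty": 0.049,"tz": 0.002,"twist": 0},
  {"tx": 0,"ty": 0.074,"tz": 0.008,"twist": 0},
  {"tx": 0,"ty": 0.097,"tz": 0.016,"twist": 0},
  {"tx": 0,"ty": 0.12,"tz": 0.026,"twist": 0},
  {"tx": 0,"ty": 0.143,"tz": 0.036,"twist": 0},
  {"tx": 0,"ty": 0.165,"tz": 0.042,"twist": 0},
  {"tx": 0,"ty": 0.176,"tz": 0.042,"twist": 0},
])

```text
t: 7.03
eef_pos: [0.4906, -0.1006, 0.1287]
ee_rot: [-3.123, -0.002, -1.294]
force: [31.7, 6.3, -15.8]
width: 0.0151
gripper_force: 30.0
```

>>> arm_command([
  {"tx": 0,"ty": 0,"tz": 0,"twist": 0},
  {"tx": 0,"ty": 0,"tz": 0,"twist": 0},
  {"tx": 0,"ty": 0,"tz": 0,"twist": 0},
  {"tx": 0,"ty": 0,"tz": 0,"twist": 0},
  {"tx": 0,"ty": 0,"tz": 0,"twist": 0},
  {"tx": 0,"ty": 0,"tz": 0,"twist": 0},
  {"tx": 0,"ty": 0,"tz": 0,"twist": 0},
  {"tx": 0,"ty": 0,"tz": 0,"twist": 0},
])

```text
t: 7.7
eef_pos: [0.4909, -0.1006, 0.1286]
ee_rot: [-3.124, -0.003, -1.294]
force: [25.7, 4.6, -5.9]
width: 0.0149
gripper_force: 30.0
```

```bash
python3 -c "
from h import *
need([.524,-.0435,.128],-1.29)
I=grab_frame('side');cv2.imwrite('pics/c3.png',cv2.resize(I[170:290,310:450],None,fx=5,fy=5)[:,:,::-1])
print(spot_point('lever_grip','side')[:1])
"
```

```text
t 7.7 pos [ 0.4909 -0.1006  0.1286] rpy [-3.1245e+00 -2.6000e-03 -1.2939e+00] F [25.7  4.6 -5.9] w 0.0149 q [ 0.19  0.15 -0.51  0.   -0.89  0.08]
  need txyz [-0.183 -0.19   0.005] twist -0.001
[{'uv': [390.4, 207.1], 'score': 0.64}]
```

View pics/c3.png

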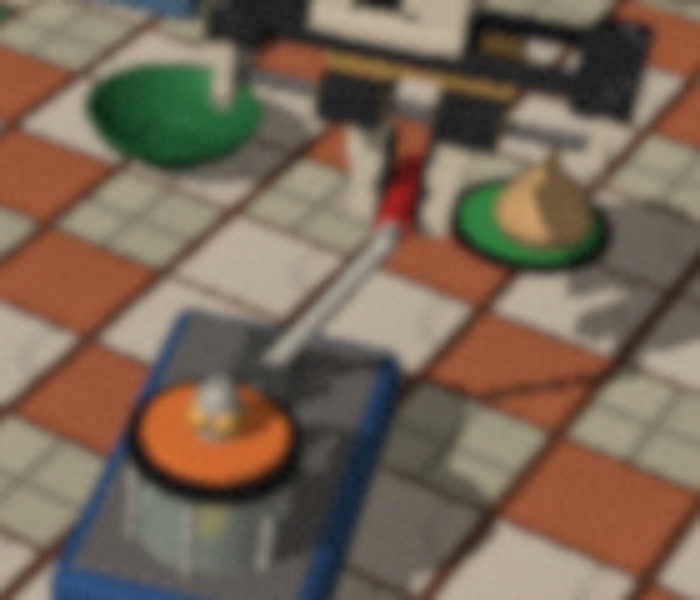

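The crop shows the lever leaning forward with the bar between the fingers at (400,190). The force has risen to 26 N against the spring's 8 N and the bar has moved about 85 mm, so it is on its stop. I'll ease it back along the arc.

>>> arm_command([
  {"tx": 0,"ty": -0.012,"tz": -0.004,"twist": 0},
  {"tx": 0,"ty": -0.024,"tz": -0.008,"twist": 0},
  {"tx": 0,"ty": -0.036,"tz": -0.013,"twist": 0},
  {"tx": 0,"ty": -0.048,"tz": -0.018,"twist": 0},
  {"tx": 0,"ty": -0.06,"tz": -0.022,"twist": 0},
  {"tx": 0,"ty": -0.072,"tz": -0.026,"twist": 0},
  {"tx": 0,"ty": -0.083,"tz": -0.029,"twist": 0},
  {"tx": 0,"ty": -0.094,"tz": -0.032,"twist": 0},
])

```text
t: 8.47
eef_pos: [0.504, -0.0967, 0.1341]
ee_rot: [3.14, -0.001, -1.296]
force: [2.0, -3.9, 3.8]
width: 0.0152
gripper_force: 30.0
```

>>> arm_command([
  {"tx": 0,"ty": -0.01,"tz": -0.003,"twist": 0},
  {"tx": 0,"ty": -0.02,"tz": -0.006,"twist": 0},
  {"tx": 0,"ty": -0.03,"tz": -0.008,"twist": 0},
  {"tx": 0,"ty": -0.04,"tz": -0.01,"twist": 0},
  {"tx": 0,"ty": -0.05,"tz": -0.012,"twist": 0},
  {"tx": 0,"ty": -0.06,"tz": -0.014,"twist": 0},
  {"tx": 0,"ty": -0.07,"tz": -0.015,"twist": 0},
  {"tx": 0,"ty": -0.078,"tz": -0.016,"twist": 0},
])

```text
t: 9.13
eef_pos: [0.5226, -0.0912, 0.1378]
ee_rot: [3.14, -0.0, -1.296]
force: [1.4, -5.1, 4.2]
width: 0.015
gripper_force: 30.0
```

>>> arm_command([
  {"tx": 0,"ty": -0.01,"tz": -0.001,"twist": 0},
  {"tx": 0,"ty": -0.021,"tz": -0.002,"twist": 0},
  {"tx": 0,"ty": -0.031,"tz": -0.002,"twist": 0},
  {"tx": 0,"ty": -0.042,"tz": -0.002,"twist": 0},
  {"tx": 0,"ty": -0.052,"tz": -0.002,"twist": 0},
  {"tx": 0,"ty": -0.063,"tz": -0.002,"twist": 0},
  {"tx": 0,"ty": -0.073,"tz": -0.001,"twist": 0},
  {"tx": 0,"ty": -0.084,"tz": 0,"twist": 0},
])

```text
t: 9.8
eef_pos: [0.5424, -0.0854, 0.1374]
ee_rot: [3.139, 0.0, -1.296]
force: [1.4, -6.1, -0.6]
width: 0.015
gripper_force: 30.0
```

>>> arm_command([
  {"tx": 0,"ty": -0.01,"tz": 0.001,"twist": 0},
  {"tx": 0,"ty": -0.02,"tz": 0.003,"twist": 0},
  {"tx": 0,"ty": -0.03,"tz": 0.005,"twist": 0},
  {"tx": 0,"ty": -0.04,"tz": 0.007,"twist": 0},
  {"tx": 0,"ty": -0.05,"tz": 0.009,"twist": 0},
  {"tx": 0,"ty": -0.06,"tz": 0.011,"twist": 0},
  {"tx": 0,"ty": -0.07,"tz": 0.014,"twist": 0},
  {"tx": 0,"ty": -0.078,"tz": 0.016,"twist": 0},
])

```text
t: 10.47
eef_pos: [0.5623, -0.0797, 0.134]
ee_rot: [3.141, 0.0, -1.296]
force: [-1.4, -3.3, 1.9]
width: 0.015
gripper_force: 30.0
```

>>> arm_command([
  {"tx": 0,"ty": -0.008,"tz": 0.003,"twist": 0},
  {"tx": 0,"ty": -0.016,"tz": 0.005,"twist": 0},
  {"tx": 0,"ty": -0.024,"tz": 0.008,"twist": 0},
  {"tx": 0,"ty": -0.031,"tz": 0.011,"twist": 0},
  {"tx": 0,"ty": -0.038,"tz": 0.014,"twist": 0},
  {"tx": 0,"ty": -0.045,"tz": 0.016,"twist": 0},
  {"tx": 0,"ty": -0.053,"tz": 0.018,"twist": 0},
  {"tx": 0,"ty": -0.053,"tz": 0.018,"twist": 0},
])

```text
t: 11.13
eef_pos: [0.5749, -0.0761, 0.1292]
ee_rot: [3.141, 0.0, -1.296]
force: [-1.4, -1.4, 1.3]
width: 0.0151
gripper_force: 30.0
```

```bash
python3 -c "
from h import *
need([.574,-.074,.128],-1.29)
"
```

```text
t 11.13 pos [ 0.5749 -0.0761  0.1292] rpy [ 3.141e+00  2.000e-04 -1.296e+00] F [-1.4 -1.4  1.3] w 0.0151 q [ 0.21  0.29 -0.33 -0.   -0.95  0.07]
  need txyz [-0.009  0.001  0.005] twist -0.002
```

>>> arm_command([
  {"tx": 0,"ty": -0.004,"tz": 0.001,"twist": 0},
  {"tx": 0,"ty": -0.008,"tz": 0.003,"twist": 0},
  {"tx": 0,"ty": -0.012,"tz": 0.004,"twist": 0},
  {"tx": 0,"ty": -0.016,"tz": 0.006,"twist": 0},
  {"tx": 0,"ty": -0.016,"tz": 0.006,"twist": 0},
  {"tx": 0,"ty": -0.016,"tz": 0.006,"twist": 0},
  {"tx": 0,"ty": -0.016,"tz": 0.006,"twist": 0},
  {"tx": 0,"ty": -0.016,"tz": 0.006,"twist": 0},
])

```text
t: 11.8
eef_pos: [0.5763, -0.0758, 0.1284]
ee_rot: [3.138, 0.0, -1.296]
force: [-10.9, -1.6, 11.2]
width: 0.0152
gripper_force: 30.0
```

The force is -11 N against the home stop, so the lever is home. I'll relax, release gently and lift.

>>> arm_command([
  {"tx": 0,"ty": 0.004,"tz": -0.002,"twist": 0},
  {"tx": 0,"ty": 0.008,"tz": -0.004,"twist": 0},
  {"tx": 0,"ty": 0.01,"tz": -0.006,"twist": 0},
  {"tx": 0,"ty": 0.01,"tz": -0.006,"twist": 0},
  {"tx": 0,"ty": 0.01,"tz": -0.006,"twist": 0},
  {"tx": 0,"ty": 0.01,"tz": -0.006,"twist": 0},
  {"tx": 0,"ty": 0.01,"tz": -0.006,"twist": 0},
  {"tx": 0,"ty": 0.01,"tz": -0.006,"twist": 0},
])

```text
t: 12.47
eef_pos: [0.5755, -0.076, 0.129]
ee_rot: [3.14, 0.0, -1.296]
force: [-5.4, -1.9, -1.2]
width: 0.0151
gripper_force: 30.0
```

>>> arm_command([
  {"tx": 0,"ty": 0,"tz": 0,"twist": 0},
  {"tx": 0,"ty": 0,"tz": 0,"twist": 0},
  {"tx": 0,"ty": 0,"tz": 0,"twist": 0},
  {"tx": 0,"ty": 0,"tz": 0,"twist": 0},
  {"tx": 0,"ty": 0,"tz": 0,"twist": 0},
  {"tx": 0,"ty": 0,"tz": 0,"twist": 0},
  {"tx": 0,"ty": 0,"tz": 0,"twist": 0},
  {"tx": 0,"ty": 0,"tz": 0,"twist": 0},
], claw=0.7)

```text
t: 13.13
eef_pos: [0.5764, -0.0758, 0.1296]
ee_rot: [-3.141, -0.0, -1.296]
force: [-0.6, 0.6, -0.8]
width: 0.06
gripper_force: 0.0
```

>>> arm_command([
  {"tx": 0,"ty": 0,"tz": -0.03,"twist": 0},
  {"tx": 0,"ty": 0,"tz": -0.08,"twist": 0},
  {"tx": 0,"ty": 0,"tz": -0.14,"twist": 0},
  {"tx": 0,"ty": 0,"tz": -0.2,"twist": 0},
  {"tx": 0,"ty": 0,"tz": -0.26,"twist": 0},
  {"tx": 0,"ty": 0,"tz": -0.32,"twist": 0},
  {"tx": 0,"ty": 0,"tz": -0.36,"twist": 0},
  {"tx": 0,"ty": 0,"tz": -0.36,"twist": 0},
])

```text
t: 13.8
eef_pos: [0.5776, -0.0759, 0.2225]
ee_rot: [-3.137, -0.001, -1.296]
force: [0.0, 1.5, 0.1]
width: 0.0617
gripper_force: 0.0
```

```bash
python3 -c "
from h import *
need([.4965,.317,.2],-1.29)
"
```

```text
t 13.8 pos [ 0.5776 -0.0759  0.2225] rpy [-3.1373e+00 -1.0000e-03 -1.2956e+00] F [0.  1.5 0.1] w 0.0617 q [ 0.21  0.21 -0.21  0.   -1.15  0.07]
  need txyz [-1.601 -0.115  0.089] twist -0.002
```

>>> arm_command([
  {"tx": -0.1,"ty": -0.01,"tz": 0,"twist": 0},
  {"tx": -0.2,"ty": -0.02,"tz": 0,"twist": 0},
  {"tx": -0.3,"ty": -0.02,"tz": 0,"twist": 0},
  {"tx": -0.4,"ty": -0.03,"tz": 0,"twist": 0},
  {"tx": -0.5,"ty": -0.04,"tz": 0,"twist": 0},
  {"tx": -0.6,"ty": -0.05,"tz": 0,"twist": 0},
  {"tx": -0.7,"ty": -0.05,"tz": 0,"twist": 0},
  {"tx": -0.8,"ty": -0.06,"tz": 0,"twist": 0},
])

```text
t: 14.47
eef_pos: [0.5355, 0.1216, 0.2189]
ee_rot: [3.141, 0.0, -1.296]
force: [0.3, 1.1, -0.4]
width: 0.0613
gripper_force: 0.0
```

>>> arm_command([
  {"tx": -0.1,"ty": -0.01,"tz": 0,"twist": 0},
  {"tx": -0.2,"ty": -0.02,"tz": 0,"twist": 0},
  {"tx": -0.3,"ty": -0.02,"tz": 0,"twist": 0},
  {"tx": -0.4,"ty": -0.03,"tz": 0,"twist": 0},
  {"tx": -0.5,"ty": -0.04,"tz": 0,"twist": 0},
  {"tx": -0.6,"ty": -0.05,"tz": 0,"twist": 0},
  {"tx": -0.7,"ty": -0.05,"tz": 0.04,"twist": 0},
  {"tx": -0.8,"ty": -0.06,"tz": 0.08,"twist": 0},
])

```text
t: 15.13
eef_pos: [0.496, 0.3184, 0.1993]
ee_rot: [-3.141, 0.001, -1.296]
force: [0.1, -0.5, -0.1]
width: 0.0612
gripper_force: 0.0
```

```bash
python3 -c "
from h import *
grab_frame('side');b=boxes_of('lever','side');print([(round(d['score'],2),np.round(d['rect'])) for d in b[:2]], spot_point('lever_grip','side')[:1])
need([.4965,.317,.09],-1.29)
"
```

```text
[(0.52, array([348., 202., 365., 240.]))] [{'uv': [353.8, 200.7], 'score': 0.62}]
t 15.28 pos [0.4955 0.3182 0.1977] rpy [ 3.1390e+00 -1.4000e-03 -1.2939e+00] F [ 0.3 -0.5 -0.3] w 0.0613 q [ 0.9   0.24 -0.22 -0.   -1.11 -0.63]
  need txyz [ 0.005 -0.004  0.431] twist -0.001
```

The lever reads as home, at (354,201). I'll descend to the knob.

>>> arm_command([
  {"tx": 0,"ty": 0,"tz": 0.08,"twist": 0},
  {"tx": 0,"ty": 0,"tz": 0.16,"twist": 0},
  {"tx": 0,"ty": 0,"tz": 0.24,"twist": 0},
  {"tx": 0,"ty": 0,"tz": 0.32,"twist": 0},
  {"tx": 0,"ty": 0,"tz": 0.4,"twist": 0},
  {"tx": 0,"ty": 0,"tz": 0.46,"twist": 0},
  {"tx": 0,"ty": 0,"tz": 0.48,"twist": 0},
  {"tx": 0,"ty": 0,"tz": 0.48,"twist": 0},
])

```text
t: 15.95
eef_pos: [0.4962, 0.3159, 0.0783]
ee_rot: [3.139, -0.002, -1.297]
force: [-0.4, -0.1, -0.5]
width: 0.0614
gripper_force: 0.0
```

```bash
python3 -c "
from h import *
need([.4965,.317,.046],-1.29)
I=grab_frame('side');cv2.imwrite('pics/c4.png',cv2.resize(I[280:400,210:350],None,fx=5,fy=5)[:,:,::-1])
"
```

```text
t 15.95 pos [0.4962 0.3159 0.0783] rpy [ 3.1392e+00 -1.6000e-03 -1.2967e+00] F [-0.4 -0.1 -0.5] w 0.0614 q [ 0.9   0.36 -0.37 -0.   -0.85 -0.62]
  need txyz [-0.004 -0.003  0.129] twist -0.002
```

View pics/c4.png

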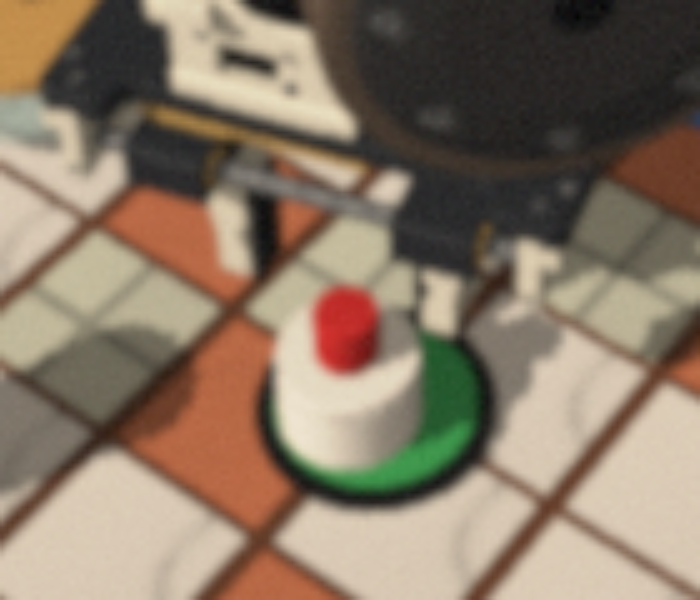

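The crop shows the fingers at (235,265) and (440,320), on either side of the knob at (347,330). I'll lower and grip.

>>> arm_command([
  {"tx": 0,"ty": 0,"tz": 0.03,"twist": 0},
  {"tx": 0,"ty": 0,"tz": 0.06,"twist": 0},
  {"tx": 0,"ty": 0,"tz": 0.09,"twist": 0},
  {"tx": 0,"ty": 0,"tz": 0.11,"twist": 0},
  {"tx": 0,"ty": 0,"tz": 0.13,"twist": 0},
  {"tx": 0,"ty": 0,"tz": 0.13,"twist": 0},
  {"tx": 0,"ty": 0,"tz": 0.13,"twist": 0},
  {"tx": 0,"ty": 0,"tz": 0.13,"twist": 0},
])

```text
t: 16.67
eef_pos: [0.4968, 0.3174, 0.0472]
ee_rot: [-3.141, 0.0, -1.296]
force: [0.5, 0.1, -0.0]
width: 0.0613
gripper_force: 0.0
```

>>> arm_command([
  {"tx": 0,"ty": 0,"tz": 0,"twist": 0},
  {"tx": 0,"ty": 0,"tz": 0,"twist": 0},
  {"tx": 0,"ty": 0,"tz": 0,"twist": 0},
  {"tx": 0,"ty": 0,"tz": 0,"twist": 0},
  {"tx": 0,"ty": 0,"tz": 0,"twist": 0},
  {"tx": 0,"ty": 0,"tz": 0,"twist": 0},
  {"tx": 0,"ty": 0,"tz": 0,"twist": 0},
  {"tx": 0,"ty": 0,"tz": 0,"twist": 0},
], claw=0, grip_force=45)

```text
t: 17.33
eef_pos: [0.4967, 0.3173, 0.0471]
ee_rot: [-3.141, 0.0, -1.296]
force: [0.7, 0.3, 1.0]
width: 0.0248
gripper_force: 45.0
```

>>> arm_command([
  {"tx": 0,"ty": 0,"tz": 0,"twist": 0},
  {"tx": 0,"ty": 0,"tz": 0,"twist": 0},
  {"tx": 0,"ty": 0,"tz": 0,"twist": 0},
  {"tx": 0,"ty": 0,"tz": 0,"twist": 0},
  {"tx": 0,"ty": 0,"tz": -0.02,"twist": 0},
  {"tx": 0,"ty": 0,"tz": -0.04,"twist": 0},
  {"tx": 0,"ty": 0,"tz": -0.06,"twist": 0},
  {"tx": 0,"ty": 0,"tz": -0.08,"twist": 0},
])

```text
t: 18.0
eef_pos: [0.4966, 0.3173, 0.0677]
ee_rot: [-3.141, 0.0, -1.296]
force: [0.1, -0.6, -0.9]
width: 0.0247
gripper_force: 45.0
```

>>> arm_command([
  {"tx": 0,"ty": 0,"tz": -0.07,"twist": 0},
  {"tx": 0,"ty": 0,"tz": -0.14,"twist": 0},
  {"tx": 0,"ty": 0,"tz": -0.21,"twist": 0},
  {"tx": 0,"ty": 0,"tz": -0.28,"twist": 0},
  {"tx": 0,"ty": 0,"tz": -0.35,"twist": 0},
  {"tx": 0,"ty": 0,"tz": -0.42,"twist": 0},
  {"tx": 0,"ty": 0,"tz": -0.48,"twist": 0},
  {"tx": 0,"ty": 0,"tz": -0.5,"twist": 0},
])

```text
t: 18.67
eef_pos: [0.4975, 0.3179, 0.1952]
ee_rot: [-3.138, 0.002, -1.296]
force: [-0.0, 0.1, -1.2]
width: 0.025
gripper_force: 45.0
```

```bash
python3 -c "
from h import *
need([.4955,.0585,.195],-1.29)
"
```

```text
t 18.67 pos [0.4975 0.3179 0.1952] rpy [-3.1379e+00  1.9000e-03 -1.2957e+00] F [-0.   0.1 -1.2] w 0.025 q [ 0.9   0.24 -0.23  0.   -1.1  -0.63]
  need txyz [ 0.997  0.29  -0.002] twist -0.002
```

>>> arm_command([
  {"tx": 0.06,"ty": 0.02,"tz": 0,"twist": 0},
  {"tx": 0.13,"ty": 0.04,"tz": 0,"twist": 0},
  {"tx": 0.2,"ty": 0.06,"tz": 0,"twist": 0},
  {"tx": 0.27,"ty": 0.08,"tz": 0,"twist": 0},
  {"tx": 0.34,"ty": 0.1,"tz": 0,"twist": 0},
  {"tx": 0.41,"ty": 0.12,"tz": 0,"twist": 0},
  {"tx": 0.47,"ty": 0.14,"tz": 0,"twist": 0},
  {"tx": 0.52,"ty": 0.15,"tz": 0,"twist": 0},
])

```text
t: 19.33
eef_pos: [0.4954, 0.1795, 0.192]
ee_rot: [3.141, -0.0, -1.297]
force: [-0.1, -0.6, -1.4]
width: 0.0248
gripper_force: 45.0
```

>>> arm_command([
  {"tx": 0.08,"ty": 0.02,"tz": 0,"twist": 0},
  {"tx": 0.16,"ty": 0.05,"tz": 0,"twist": 0},
  {"tx": 0.24,"ty": 0.07,"tz": 0,"twist": 0},
  {"tx": 0.32,"ty": 0.1,"tz": 0,"twist": 0},
  {"tx": 0.4,"ty": 0.12,"tz": 0,"twist": 0},
  {"tx": 0.45,"ty": 0.14,"tz": 0,"twist": 0},
  {"tx": 0.475,"ty": 0.14,"tz": 0,"twist": 0},
  {"tx": 0.475,"ty": 0.14,"tz": 0,"twist": 0},
])

```text
t: 20.0
eef_pos: [0.4945, 0.057, 0.1921]
ee_rot: [-3.141, -0.0, -1.298]
force: [0.4, -0.3, -0.2]
width: 0.0249
gripper_force: 45.0
```

```bash
python3 -c "
from h import *
need([.4955,.0585,.175],-1.29)
I=grab_frame('side');cv2.imwrite('pics/c5.png',cv2.resize(I[190:310,290:430],None,fx=5,fy=5)[:,:,::-1])
p=get_state()['eef_pos']
for z in (-.042,.022,-.006): print(proj('side',p+[0,0,z]))
for X in ((.4955,.0585,.1),(.4955,.0585,.128)): print('stud',proj('side',X))
print(spot_point('cap','side')[:2],spot_point('stud_tip','side')[:2],spot_point('stud_foot','side')[:2])
"
```

```text
t 20.0 pos [0.4945 0.057  0.1921] rpy [-3.1413 -0.     -1.2976] F [ 0.4 -0.3 -0.2] w 0.0249 q [ 0.51  0.09 -0.42  0.   -1.06 -0.24]
  need txyz [-0.005 -0.005  0.069] twist -0.002
[354.18191301 237.90620972]
[356.25804447 213.28001   ]
[355.32856022 224.30516191]
stud [352.13930023 255.86194623]
stud [352.96318044 245.97978987]
[{'uv': [353.2, 238.4], 'score': 0.58}] [{'uv': [354.5, 244.9], 'score': 0.83}, {'uv': [180.2, 376.6], 'score': 0.65}] [{'uv': [352.7, 256.6], 'score': 0.7}]
```

View pics/c5.png

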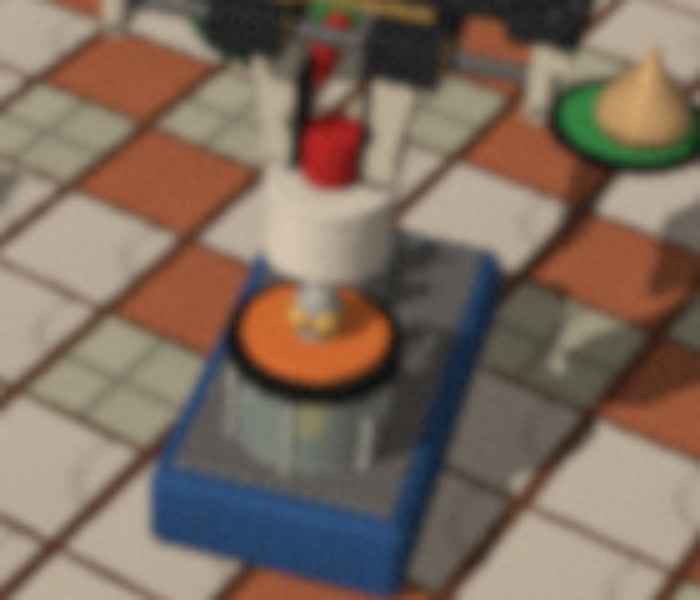

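The crop shows the cap (centre about x=331) held upright above the stud tip (318,295) and the ring centre (317,335). The remaining offset is about 1.5 mm, which matches the computed need. I'll correct it and lower.

>>> arm_command([
  {"tx": -0.005,"ty": -0.005,"tz": 0.0,"twist": 0},
  {"tx": -0.005,"ty": -0.005,"tz": 0.02,"twist": 0},
  {"tx": -0.005,"ty": -0.005,"tz": 0.04,"twist": 0},
  {"tx": -0.005,"ty": -0.005,"tz": 0.06,"twist": 0},
  {"tx": -0.005,"ty": -0.005,"tz": 0.08,"twist": 0},
  {"tx": -0.005,"ty": -0.005,"tz": 0.1,"twist": 0},
  {"tx": -0.005,"ty": -0.005,"tz": 0.11,"twist": 0},
  {"tx": -0.005,"ty": -0.005,"tz": 0.11,"twist": 0},
])

```text
t: 20.87
eef_pos: [0.4948, 0.0595, 0.1637]
ee_rot: [3.14, -0.0, -1.296]
force: [-0.5, 0.2, -1.2]
width: 0.0246
gripper_force: 45.0
```

```bash
python3 -c "
from h import *
need([.4955,.0585,.142],-1.29)
print(get_state()['moment'])
I=grab_frame('side');cv2.imwrite('pics/c6.png',cv2.resize(I[190:310,290:430],None,fx=5,fy=5)[:,:,::-1])
"
```

```text
t 20.87 pos [0.4948 0.0595 0.1637] rpy [ 3.1402e+00 -2.0000e-04 -1.2961e+00] F [-0.5  0.2 -1.2] w 0.0246 q [ 0.51  0.12 -0.46 -0.   -0.99 -0.24]
  need txyz [ 0.005 -0.002  0.087] twist -0.002
[-0.04828595  0.06184705  0.06085009]
```

View pics/c6.png

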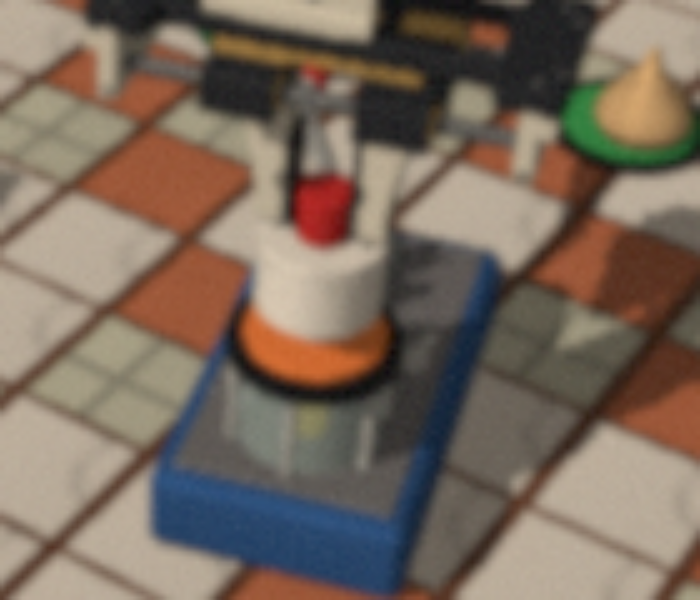

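The cap (centre x about 320) is over the stud, which is inside it, with no contact force. I'll press down in stages.

>>> arm_command([
  {"tx": 0,"ty": 0,"tz": 0.005,"twist": 0},
  {"tx": 0,"ty": 0,"tz": 0.01,"twist": 0},
  {"tx": 0,"ty": 0,"tz": 0.015,"twist": 0},
  {"tx": 0,"ty": 0,"tz": 0.02,"twist": 0},
  {"tx": 0,"ty": 0,"tz": 0.024,"twist": 0},
  {"tx": 0,"ty": 0,"tz": 0.028,"twist": 0},
  {"tx": 0,"ty": 0,"tz": 0.032,"twist": 0},
  {"tx": 0,"ty": 0,"tz": 0.032,"twist": 0},
])

```text
t: 21.58
eef_pos: [0.4956, 0.0593, 0.1577]
ee_rot: [-3.141, -0.001, -1.295]
force: [-1.8, -1.5, 8.3]
width: 0.0248
gripper_force: 45.0
```

>>> arm_command([
  {"tx": 0,"ty": 0,"tz": 0.003,"twist": 0},
  {"tx": 0,"ty": 0,"tz": 0.006,"twist": 0},
  {"tx": 0,"ty": 0,"tz": 0.009,"twist": 0},
  {"tx": 0,"ty": 0,"tz": 0.012,"twist": 0},
  {"tx": 0,"ty": 0,"tz": 0.015,"twist": 0},
  {"tx": 0,"ty": 0,"tz": 0.018,"twist": 0},
  {"tx": 0,"ty": 0,"tz": 0.02,"twist": 0},
  {"tx": 0,"ty": 0,"tz": 0.02,"twist": 0},
])

```text
t: 22.25
eef_pos: [0.4951, 0.0595, 0.1513]
ee_rot: [3.141, -0.0, -1.296]
force: [0.4, -2.6, 0.4]
width: 0.025
gripper_force: 45.0
```

It clicked: 8 N of resistance, then free. I'll continue to the ring and home.

>>> arm_command([
  {"tx": 0,"ty": 0,"tz": 0.006,"twist": 0},
  {"tx": 0,"ty": 0,"tz": 0.012,"twist": 0},
  {"tx": 0,"ty": 0,"tz": 0.018,"twist": 0},
  {"tx": 0,"ty": 0,"tz": 0.024,"twist": 0},
  {"tx": 0,"ty": 0,"tz": 0.03,"twist": 0},
  {"tx": 0,"ty": 0,"tz": 0.035,"twist": 0},
  {"tx": 0,"ty": 0,"tz": 0.04,"twist": 0},
  {"tx": 0,"ty": 0,"tz": 0.04,"twist": 0},
])

```text
t: 22.92
eef_pos: [0.4955, 0.0597, 0.1422]
ee_rot: [-3.141, -0.0, -1.296]
force: [-3.5, -1.9, 9.3]
width: 0.0245
gripper_force: 45.0
```

>>> arm_command([
  {"tx": 0,"ty": 0,"tz": 0.003,"twist": 0},
  {"tx": 0,"ty": 0,"tz": 0.006,"twist": 0},
  {"tx": 0,"ty": 0,"tz": 0.008,"twist": 0},
  {"tx": 0,"ty": 0,"tz": 0.01,"twist": 0},
  {"tx": 0,"ty": 0,"tz": 0.012,"twist": 0},
  {"tx": 0,"ty": 0,"tz": 0.012,"twist": 0},
  {"tx": 0,"ty": 0,"tz": 0.012,"twist": 0},
  {"tx": 0,"ty": 0,"tz": 0.012,"twist": 0},
])

```text
t: 23.58
eef_pos: [0.4956, 0.0596, 0.1418]
ee_rot: [-3.14, -0.001, -1.295]
force: [-13.6, -1.6, 31.2]
width: 0.025
gripper_force: 45.0
```

>>> arm_command([
  {"tx": 0,"ty": 0,"tz": -0.002,"twist": 0},
  {"tx": 0,"ty": 0,"tz": -0.003,"twist": 0},
  {"tx": 0,"ty": 0,"tz": -0.003,"twist": 0},
  {"tx": 0,"ty": 0,"tz": -0.003,"twist": 0},
  {"tx": 0,"ty": 0,"tz": -0.003,"twist": 0},
  {"tx": 0,"ty": 0,"tz": -0.003,"twist": 0},
  {"tx": 0,"ty": 0,"tz": -0.003,"twist": 0},
  {"tx": 0,"ty": 0,"tz": -0.003,"twist": 0},
])

```text
t: 24.25
eef_pos: [0.4956, 0.0597, 0.1418]
ee_rot: [-3.14, -0.001, -1.295]
force: [-10.3, -2.9, 24.3]
width: 0.0249
gripper_force: 45.0
```

```bash
python3 -c "
from h import *
need([.4955,.0585,.142],-1.29)
I=grab_frame('side');cv2.imwrite('pics/c7.png',cv2.resize(I[190:310,290:430],None,fx=5,fy=5)[:,:,::-1])
need([.4955,.0585,.142],-1.29)
"
```

```text
t 24.25 pos [0.4956 0.0597 0.1418] rpy [-3.1399e+00 -6.0000e-04 -1.2950e+00] F [-10.3  -2.9  24.3] w 0.0249 q [ 0.51  0.14 -0.49  0.   -0.94 -0.24]
  need txyz [ 0.004  0.002 -0.001] twist -0.002
t 24.3 pos [0.4956 0.0597 0.1418] rpy [-3.1399e+00 -5.0000e-04 -1.2950e+00] F [-10.   -1.6  24. ] w 0.0251 q [ 0.51  0.14 -0.49  0.   -0.94 -0.24]
  need txyz [ 0.004  0.001 -0.001] twist -0.002
```

View pics/c7.png

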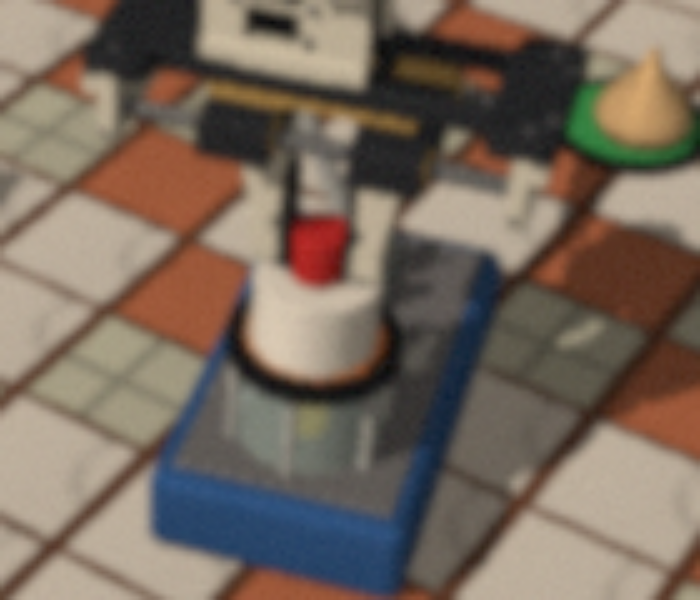

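The cap (centre (315,320)) sits flat on the ring. Its height stayed at TCP 0.1418 m as the push went from 31 to 24 N, so it is fully home and still pressed. Handing in.

```bash
python3 -c "
from station import job_done
print(job_done())"
```

```text
the job is handed in; nothing more can be done
None
```

I pulled the charging lever to its front stop and eased it back home. I then snapped the cap onto the stud, and the arm is holding it fully home with about 24 N. The job was handed in at about 24 s; I didn't see a verdict.

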